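# Clear a spoon jammed across the cutlery dryer's outlet chute

## Robot

A 6-joint arm with a two-finger parallel gripper is mounted at the origin on the work surface. World frame = base frame: x ahead of the robot, y to its left, z up, the work surface at z = 0. Lengths are in m, angles in rad, forces in N, time in s.
With the tool pointing down it reaches from about 0.35 to 0.975 m from the base axis. Payload 4.9 kg.
Tool frame: the origin (TCP) lies on the centre line of the jaws, within the pads' length; the fingertips stand tips_ahead ahead of it and the grasp point (between the pads) lies 8 mm behind it (tips_ahead is the distance from the TCP to the fingertips, in m); z points along the fingers, y is the direction in which the jaws open and shut (so a half turn about z gives the same grasp; the last joint's range is limited). The gripper opens to 85 mm and grips with 20 to 120 N. Pads are 22 mm wide; open, the fingers measure 114 mm over their backs; the gripper's body (76 mm by 85 mm) begins 54 mm behind the grasp point. The pads swing forward as they close: fully open they stand 13 mm farther back than shut.
Start: joints at [-1.455, 0.053, 1.613, -0, 1.476, -0.119], TCP at [0.145, -0.608, 0.242] pointing down, gripper open.
Joint ranges: [-3.01, 3.01], [-1.01, 2.22], [0.06, 2.58], [-1.02, 4.17], [0.09, 2.62], [-3.14, 3.14]. Speed limits (rad/s): [2.57, 2.57, 3.14, 3.14, 3.14, 3.14].

## Interface

Orientations are given as a 3x3 rotation matrix whose columns are the frame's x, y, z axes.
In Python, from workcell import read_state, capture, camera_info, hand_in, tips_ahead gives the robot as it stands.
- The arm moves only by the tool play_rows, never from a script. Its argument "increments" is a list of rows, each a list of 7 numbers: the shift along the tool's x, y, z in mm, then the turn, a rotation vector about the tool's x, y, z in rad, then the finger opening in mm, from 0 to 85.4. In form: [[x, y, z, rx, ry, rz, fingers], ...]. A call has exactly 5 rows; each row is the pose to reach, as a shift and turn from the pose measured when the call began, along the tool's axes at that moment; what a row does not reach only later rows make up. A row lasts 1/12 s, in which the tool goes at most 41.7 mm and 7.16 degrees, less where a joint would pass 70% of its speed; a pose out of reach is approached as far as the arm can. A call with a gripper value outside its range is refused whole. The fingers move at their own pace and stop on an object; the grip force is fixed at half the most. Time passes only in rows, so rows that repeat a pose let the fingers close, or fill a call up. It gives the time, the measured TCP pose, the force and the opening at its end, in the units of the state.
- read_state(): the state, without advancing time (a new reading comes with each control period).
- capture(name): name is "side" or "top" or "wrist"; returns the picture (420x560x3 uint8, red, green, blue); there is no depth.
- camera_info(name): a dict with "K" (3x3 intrinsics, pixels), "R" (3x3) and "t" (3): a world point X has camera coordinates R X + t; the wrist camera has in their place "T_tool_cam" (4x4, takes a point from camera to tool coordinates, whose origin is the TCP and whose axes are the flange's). Camera axes: x right, y down, z forward; pixel columns grow to the right and rows downward; lengths in m; the calibration is good to about 2 mm. The wrist camera is an equidistant fisheye: a pixel r from the principal point sees the ray r / f radians off the axis. A picture is of the moment at which its call begins: read the wrist's pose just before it. camera_info takes no time and is no camera call.
- hand_in(): hands the job in, once; it reports no verdict.
The state is a dict: "time_s": time; "joints": joint angles; "qvel": joint speeds; "joint_torque": joint torques, N m; "position": TCP position; "tcp_rot": TCP orientation; "force": force on the tool from outside, world axes, zero at the start; "wrist_torque": the same for the moment, N m; "grip_width": opening from 0.0 (shut) to 1.0 (fully open).
Only numpy, scipy, OpenCV 4.12 (cv2) and the standard library are available. Lean on these libraries where they do the work, as an engineer would, in place of code of your own. Each camera call takes 0.05 s, during which the arm holds its last target. There are 200 camera calls.

## Task

A spoon has come out of the cutlery dryer sideways and is jammed across its outlet chute. Push it back up the chute to the wide part by the machine, where its ends come clear of the turned-in edges, lift it out there, and lay it flat in the cutlery tray in the spoons' compartment, in the free space beside the spoon that lies there, with its bowl pointing the same way as that spoon's. Leave everything else where it is.

Things in the scene. Friction and masses are not known exactly. Their poses are not given: they have to be found in the camera images.
- spoon_grip (a point): the jammed spoon, steel with a black moulded handle, 196 mm long, 75 g. This point: its balance point, half-way up inside the handle, 4.5 mm above its underside; x runs from the handle's end to the bowl, z up. The handle is a straight bar 15 mm wide (y), 9 mm thick (z), from 80 mm behind to 36 mm ahead of this point; then a thin neck; the bowl's tip is 116 mm ahead.
- spoon_bowl (a point): middle of the jammed spoon's bowl (60 mm long, 38 mm wide, 12 mm high), 86 mm ahead of the balance point. At the start the spoon lies on the chute's floor, square across it, about 112 mm up from the lip, its two ends against the side walls and under the turned-in edges: it can go neither down nor straight up, only be pushed up the chute. It stays where it is left on the slope.
- chute: the dryer's outlet chute, a fixed open steel trough. Origin on its floor at the middle of the low lip, 95 mm above the table; x up the slope (22 degrees) towards the machine, y across, z square to the floor. The side walls stand 33 mm above the floor and spread: inner width 146 mm at the lip, 0.5 mm more for each mm of x. Their top edges are turned in by 10 mm, underside 30 mm above the floor.
- chute_wide (a point): point on the chute's floor on its middle line, 162 mm up from the lip (axes as the chute's), where the spoon's ends come clear of the turned-in edges: with its length centred across the chute about here (155 to 175 mm up) it can be lifted straight out
- dryer: the fixed bench-top cutlery dryer that carries the chute: box 400 mm wide, 430 mm high with the hopper, from x = 272 to 692 mm. Origin on the table right under the chute's lip, x level towards the machine, z up. A lamp canopy overhangs the top of the chute: front at x = 165 mm, 290 mm wide, from 285 to 360 mm above the table. A tool upright over the wide part strikes it: lean it back from the machine.
- tray: fixed grey plastic cutlery tray, 262 mm (x) by 346 mm (y), 40 mm high, floor and walls 4 mm. Origin under its middle, at the table. Two dividers 35 mm high along x make three compartments 110 mm wide, centred at y = -114, 0, 114 mm. Each holds one piece lying along x, head towards +x, about 26 mm to the +y side of the compartment's middle; its -y half is free.
- mate_grip (a point): balance point of the spoon that lies in the tray, alike to the jammed one; same point and axes. It tells which compartment is the spoons' (the order of the three changes); the free space is on its -y side, about 50 mm from handle to handle.
- fork_grip (a point): the same point on the fork in the tray (same handle, four tines)
- knife_grip (a point): the same point on the table knife in the tray (same handle, a blade)
- pan: fixed steel pan standing under the chute's lip, 162 mm (x) by 265 mm (y), 65 mm high; origin under its middle
- fork2_grip (a point): the same point on a fork lying in the pan under the lip
- oil_mid (a point): olive oil bottle, 74 mm across, 270 mm tall; this point is 100 mm up
- potato1_mid (a point): a potato, about 100 mm long, 62 mm thick; its middle
- potato2_mid (a point): a potato, about 90 mm long, 56 mm thick; its middle
- onion_mid (a point): an onion 72 mm across, 76 mm tall; point 30 mm up
- carrot_mid (a point): a peeled carrot 176 mm long on the white board (300 by 400 mm, 15 mm thick); its middle

How it is judged:
On the way, in this order (a step that is already met when the one before it is completed fails the run):
1. the spoon has been pushed up the chute, still lying on its floor, to where it is wide enough (middle more than 35 mm up from the jam) (x of spoon_grip in the frame of chute above 0.1475 m and z of spoon_grip in the frame of chute below 0.015 m), for 0.1 s.
2. the spoon has been lifted out, clear of the chute's edges (z of spoon_grip in the frame of chute above 0.06 m), for 0.1 s.
At the end, for the whole second after the job is handed in: The spoon lies still and flat (within 7 degrees) on the floor of the spoons' compartment, open side up, in the free half beside the other spoon (25 to 85 mm to that spoon's -y side, ends within 45 mm of level), parallel to it within 11 degrees and with the bowl to the same end (y of spoon_grip in the frame of mate_grip between -0.085 and -0.025 m and x of spoon_grip in the frame of mate_grip between -0.045 and 0.045 m and z of spoon_grip in the frame of mate_grip between -0.006 and 0.006 m and angle between the x axis of spoon_grip and the x axis of mate_grip, either way round below 0.2 rad and x of spoon_bowl in the frame of mate_grip above 0.02 m and angle between spoon_grip's own z axis and vertical below 0.12 rad and linear speed of spoon below 0.01 m/s); the robot touches nothing.
It fails at once if the cutlery in the tray or in the pan is shifted by more than 25 mm (distance of any of mate_grip, fork_grip, knife_grip, fork2_grip from where it was at the start of the episode above 0.025 m).
It fails at once if the bottle or the vegetables are shifted by more than 20 mm (distance of any of oil_mid, potato1_mid, potato2_mid, onion_mid, carrot_mid from where it was at the start of the episode above 0.02 m).
It also fails if it takes over 59 s, if anything falls off the work surface, if the arm or the gripper's body presses on something with over 40 N, if the wrist force passes 120 N, or if a joint passes its speed limit or range.

## Working session

There is one attempt and no reset: what is moved stays moved. The work goes in short steps, Python scripts to look and compute and a tool call to move; the robot and the scene stay as the last step left them, time stands still between calls to the robot, and variables do not carry over. Pictures are saved under pics/ and viewed, about 8 in all and at most 12, crops included, and the job is handed in when it is done.

Besides the shell and the picture viewer there is one more tool, called in YAML: its name, and indented under it one key for each argument. play_rows: Moves the arm, as the interface text tells. Its arguments: {"type":"object","properties":{"increments":{"type":"array","items":{"type":"array","items":{"type":"number"}}}},"required":["increments"]}

```bash
ls; mkdir -p pics; python3 - <<'E'
from workcell import *
import cv2
s=read_state();print({k:s[k] for k in("time_s","position","tcp_rot","grip_width","force")});print(tips_ahead() if callable(tips_ahead) else tips_ahead)
for n in("side","top","wrist"):
    print(n,camera_info(n))
for n in("side","top"):
    cv2.imwrite(f"pics/{n}0.png",cv2.cvtColor(capture(n),cv2.COLOR_RGB2BGR))
E
```

```text
pics
{'time_s': 0.0, 'position': array([ 0.14533435, -0.60724861,  0.24105381]), 'tcp_rot': array([[ 9.72565415e-01,  2.32629439e-01, -2.40603190e-04],
       [ 2.32629435e-01, -9.72563276e-01,  2.05428652e-03],
       [ 2.43885694e-04, -2.05389941e-03, -9.99997861e-01]]), 'grip_width': 0.9982740263124594, 'force': array([-0.19150425, -0.385364  ,  0.84821883])}
0.011
side {'K': array([[529.31970016,   0.        , 277.79437871],
       [  0.        , 529.31970016, 206.51313036],
       [  0.        ,   0.        ,   1.        ]]), 'R': array([[-0.98610283, -0.1654313 , -0.01528706],
       [-0.09676302,  0.64669878, -0.75658285],
       [ 0.1350486 , -0.74458927, -0.65371913]]), 't': array([0.59264671, 0.05058158, 1.67252372])}
top {'K': array([[418.99434755,   0.        , 283.98456306],
       [  0.        , 418.99434755, 213.08317025],
       [  0.        ,   0.        ,   1.        ]]), 'R': array([[-0.11944556, -0.9928336 , -0.00376789],
       [-0.97181699,  0.11769226, -0.20425541],
       [ 0.20323509, -0.02073571, -0.97891038]]), 't': array([0.20995823, 0.55687599, 1.02061685])}
wrist {'K': array([[325.1922621 ,   0.        , 282.96043431],
       [  0.        , 325.1922621 , 201.78086838],
       [  0.        ,   0.        ,   1.        ]]), 'T_tool_cam': array([[ 1.03437784e-04, -9.52696993e-01, -3.03921748e-01,
         7.66867223e-02],
       [ 9.99999605e-01,  3.66866310e-04, -8.09664623e-04,
         1.89260282e-04],
       [ 8.82863702e-04, -3.03921544e-01,  9.52696655e-01,
        -1.31328367e-01],
       [ 0.00000000e+00,  0.00000000e+00,  0.00000000e+00,
         1.00000000e+00]])}
```

View pics/side0.png

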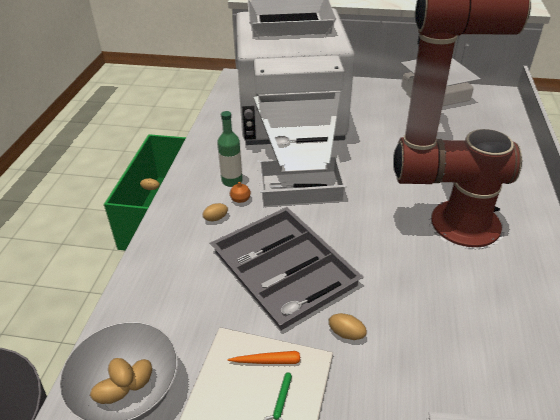

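View pics/top0.png

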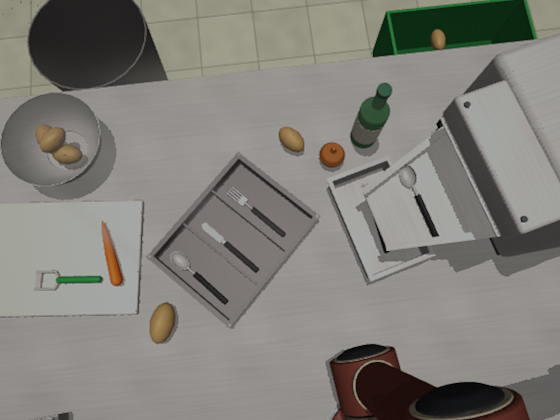

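The side view shows the spoon across the chute at about (302,141). The top view shows its bowl at (408,178) and its handle end at (434,234). The tray's spoon is in the lowest compartment, with its bowl at (180,260) and its handle end at (226,302). I'll enlarge both areas.

```bash
python3 - <<'E'
import cv2,numpy as np
t=cv2.imread("pics/top0.png");s=cv2.imread("pics/side0.png")
def crop(im,x,y,w,h,k): 
    c=cv2.resize(im[y:y+h,x:x+w],None,fx=k,fy=k,interpolation=cv2.INTER_CUBIC)
    for i in range(0,w,10):
        cv2.line(c,(i*k,0),(i*k,8 if (x+i)%50 else 20),(0,255,0),1)
        if (x+i)%20==0: cv2.putText(c,str(x+i),(i*k,30),0,.4,(0,0,255),1)
    for j in range(0,h,10):
        cv2.line(c,(0,j*k),(8,j*k),(0,255,0),1)
        if (y+j)%20==0: cv2.putText(c,str(y+j),(10,j*k+4),0,.4,(0,0,255),1)
    return c
cv2.imwrite("pics/c1.png",np.hstack([crop(t,320,130,160,150,4)]))
cv2.imwrite("pics/c2.png",np.hstack([crop(t,140,150,190,180,3)]))
cv2.imwrite("pics/c3.png",crop(s,240,80,120,130,4))
a=cv2.imread("pics/c1.png");b=cv2.imread("pics/c3.png")
E
```

```text
(no output)
```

View pics/c1.png

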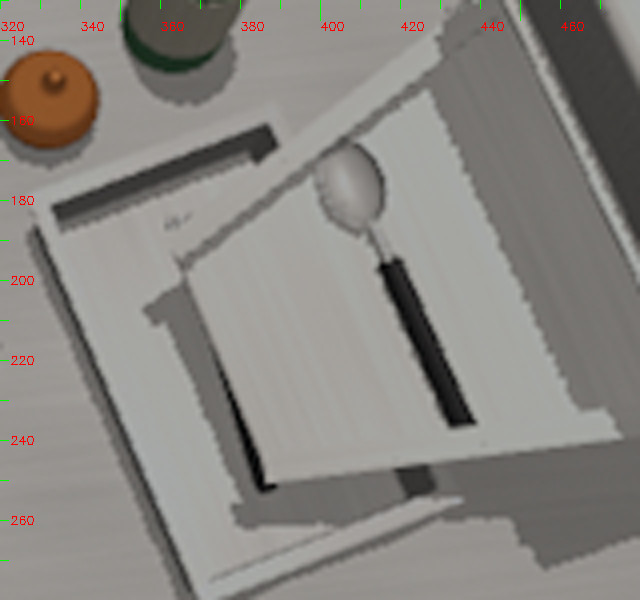

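View pics/c2.png

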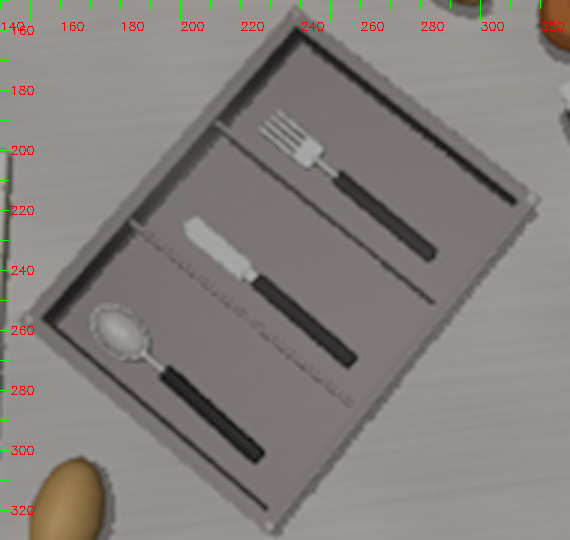

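View pics/c3.png

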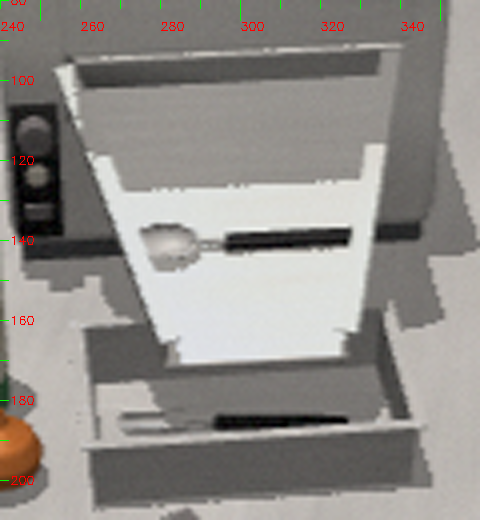

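The jammed spoon's bowl points to image-left in the side view. In the top view its handle front is at (417.5,195.5), its handle end at (435.5,236) and its bowl tip at (405,165.5). The lip corners are at (366,197) and (387,251). The spare spoon's handle runs from (196,275) to (226,302).

```bash
cat > h.py <<'E'
import numpy as np
from workcell import *
C={n:camera_info(n) for n in("side","top","wrist")}
def ray(n,p):
    c=C[n];d=c["R"].T@np.linalg.inv(c["K"])@[p[0],p[1],1];return -c["R"].T@c["t"],d/np.linalg.norm(d)
def onz(n,p,z): o,d=ray(n,p);return o+d*(z-o[2])/d[2]
def tri(a,b):
    o,d=zip(ray("top",a),ray("side",b));P=[np.eye(3)-np.outer(x,x) for x in d]
    X=np.linalg.solve(P[0]+P[1],P[0]@o[0]+P[1]@o[1]);return X,[np.linalg.norm(P[i]@(X-o[i])) for i in(0,1)]
E
python3 - <<'E'
from h import *
np.set_printoptions(precision=4,suppress=True)
for nm,a,b,z in [("spEnd",(435.5,236),(327.5,139),.141),("spFront",(417.5,195.5),(296.5,140.5),.141),("tip",(405,165.5),(274.8,139.5),.145),("lipA",(366,197),(284.5,170.7),.095),("lipB",(387,251),(326.7,168.7),.095)]:
    print(nm,tri(a,b),onz("top",a,z),onz("side",b,z))
for nm,a,z in [("mF",(196,275),.013),("mE",(226.3,302.3),.013),("mTip",(172.3,253.3),.013),("t1",(238.3,153.3),.04),("t2",(319.3,216.7),.04),("t3",(230.7,327.7),.04),("t4",(148.3,256),.04)]:
    print(nm,onz("top",a,z))
# side image mate
for nm,a,z in [("mE",(341,284),.013),("mTip",(282,311),.013)]: print(nm,onz("side",a,z))
E
```

```text
spEnd (array([ 0.463 , -0.2037,  0.1368]), [np.float64(0.001122563360095843), np.float64(0.0011225633600959314)]) [ 0.4637 -0.2022  0.141 ] [ 0.4615 -0.1971  0.141 ]
spFront (array([ 0.5653, -0.1798,  0.1367]), [np.float64(0.0005810569987687607), np.float64(0.0005810569987686316)]) [ 0.565  -0.1784  0.141 ] [ 0.5639 -0.1732  0.141 ]
tip (array([ 0.638 , -0.1595,  0.1479]), [np.float64(0.002421969086167741), np.float64(0.0024219690861677235)]) [ 0.6414 -0.1607  0.145 ] [ 0.6363 -0.1628  0.145 ]
lipA (array([ 0.5881, -0.0673,  0.0899]), [np.float64(0.0004478227271696992), np.float64(0.0004478227271697149)]) [ 0.5865 -0.0661  0.095 ] [ 0.5874 -0.0607  0.095 ]
lipB (array([ 0.4495, -0.0963,  0.0913]), [np.float64(0.0026837194951699625), np.float64(0.002683719495169858)]) [ 0.4465 -0.0953  0.095 ] [ 0.4519 -0.0916  0.095 ]
mF [0.4513 0.388  0.013 ]
mE [0.3726 0.316  0.013 ]
mTip [0.5153 0.4457 0.013 ]
t1 [0.7602 0.2441 0.04  ]
t2 [0.5611 0.0509 0.04  ]
t3 [0.3096 0.307  0.04  ]
t4 [0.5119 0.5004 0.04  ]
mE [0.368  0.3252 0.013 ]
mTip [0.5152 0.4426 0.013 ]
```

play_rows:
  increments:
    - [26,-25,-17,0,0,0,60]
    - [52,-51,-34,0,0,0,50]
    - [78,-76,-51,0,0,0,50]
    - [105,-101,-69,0,0,0,50]
    - [131,-126,-86,0,0,0,50]

```text
time_s: 0.52
position: [0.244, -0.4527, 0.3276]
tcp_rot: [[0.973, 0.232, -0.0], [0.232, -0.973, 0.003], [0.0, -0.003, -1.0]]
force: [1.7, 0.4, -0.1]
grip_width: 0.585
```

play_rows:
  increments:
    - [26,-25,-17,0,0,0,50]
    - [52,-51,-34,0,0,0,50]
    - [64,-88,-34,0,0,0,50]
    - [77,-125,-34,0,0,0,50]
    - [89,-163,-34,0,0,0,50]

```text
time_s: 0.93
position: [0.2928, -0.2718, 0.3619]
tcp_rot: [[0.973, 0.232, -0.0], [0.232, -0.973, 0.003], [0.0, -0.003, -1.0]]
force: [0.2, 1.4, -0.1]
grip_width: 0.585
```

play_rows:
  increments:
    - [25,-35,0,0,0,0,50]
    - [65,-45,0,0,0,0,50]
    - [105,-55,0,0,0,0,50]
    - [145,-60,0,0,0,0,50]
    - [185,-65,0,0,0,0,50]

```text
time_s: 1.35
position: [0.4591, -0.1638, 0.3622]
tcp_rot: [[0.972, 0.233, 0.0], [0.233, -0.972, 0.003], [0.001, -0.002, -1.0]]
force: [0.5, -0.7, 0.7]
grip_width: 0.583
```

play_rows:
  increments:
    - [13,-5,20,-0.077,0,0,50]
    - [26,-5,45,-0.154,0,0,50]
    - [39,-5,72,-0.23,0,0,50]
    - [51,-2,100,-0.307,0,0,50]
    - [63,2,128,-0.384,0,0,50]

```text
time_s: 1.77
position: [0.5215, -0.1501, 0.2333]
tcp_rot: [[0.972, 0.217, 0.09], [0.235, -0.901, -0.365], [0.002, 0.376, -0.927]]
force: [0.6, -0.5, -0.5]
grip_width: 0.582
```

```bash
python3 - <<'E'
from workcell import *
import cv2,numpy as np
s=read_state();np.savez("w1.npz",p=s["position"],R=s["tcp_rot"]);print(s["position"],s["time_s"])
im=cv2.cvtColor(capture("wrist"),cv2.COLOR_RGB2BGR);cv2.imwrite("pics/w1.png",im)
E
```

```text
[ 0.52152413 -0.15007924  0.23325698] 1.7667
```

View pics/w1.png

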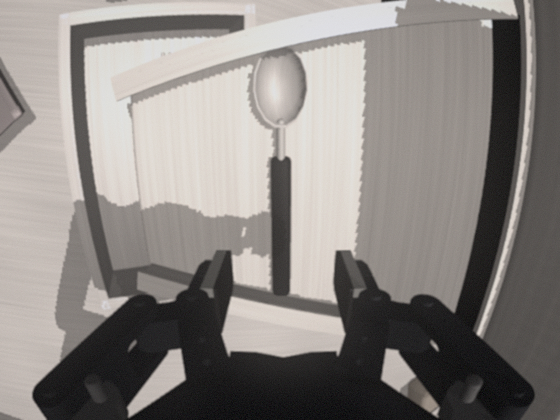

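The wrist view shows the handle running from (281,157) to (280,294), with the bowl tip at about (281,47). It lies parallel to the tool's x axis and midway between the fingers.

```bash
cat >> h.py <<'E'
def wray(p):
    K=C["wrist"]["K"];T=C["wrist"]["T_tool_cam"];v=np.array([p[0]-K[0,2],p[1]-K[1,2]]);r=np.hypot(*v);th=r/K[0,0]
    d=np.r_[v/r*np.sin(th),np.cos(th)];return T[:3,3],T[:3,:3]@d
def wz(p,z): o,d=wray(p);return o+d*(z-o[2])/d[2]
E
python3 - <<'E'
from h import *
np.set_printoptions(precision=4,suppress=True)
for z in(.085,.09,.095,.1,.105): print(z,wz((281,157.5),z),wz((280,294.5),z),wz((281,47.5),z),wz((135,97),z+.005)[:2],wz((147,264),z+.005)[:2])
E
```

```text
0.085 [ 0.039  -0.0014  0.085 ] [-0.0693 -0.0025  0.085 ] [ 0.1128 -0.0014  0.085 ] [ 0.0849 -0.1062] [-0.0477 -0.1121]
0.09 [ 0.0381 -0.0015  0.09  ] [-0.0727 -0.0025  0.09  ] [ 0.1137 -0.0014  0.09  ] [ 0.0851 -0.1086] [-0.0505 -0.1146]
0.095 [ 0.0372 -0.0015  0.095 ] [-0.0761 -0.0026  0.095 ] [ 0.1145 -0.0015  0.095 ] [ 0.0853 -0.111 ] [-0.0533 -0.1172]
0.1 [ 0.0364 -0.0015  0.1   ] [-0.0795 -0.0026  0.1   ] [ 0.1154 -0.0015  0.1   ] [ 0.0855 -0.1134] [-0.0562 -0.1197]
0.105 [ 0.0355 -0.0016  0.105 ] [-0.0828 -0.0027  0.105 ] [ 0.1162 -0.0015  0.105 ] [ 0.0856 -0.1158] [-0.059  -0.1222]
```

play_rows:
  increments:
    - [0,-2,20,0,0,0,40]
    - [0,-2,40,0,0,0,35]
    - [0,-2,60,0,0,0,30]
    - [0,-2,75,0,0,0,28]
    - [0,-2,82,0,0,0,28]

```text
time_s: 2.23
position: [0.5254, -0.1755, 0.15]
tcp_rot: [[0.972, 0.221, 0.079], [0.234, -0.903, -0.36], [-0.008, 0.369, -0.929]]
force: [-1.2, -0.3, 1.7]
grip_width: 0.327
```

```bash
python3 - <<'E'
from workcell import *
import cv2,numpy as np
s=read_state();print(s["position"],s["force"],s["grip_width"]*85.4)
im=cv2.cvtColor(capture("wrist"),cv2.COLOR_RGB2BGR)
cv2.imwrite("pics/w2.png",cv2.resize(im[20:400,100:460],None,fx=1.55,fy=1.55))
E
```

```text
[ 0.52543497 -0.17548816  0.14996813] [-1.23761942 -0.31520073  1.70457029] 27.91081277406937
```

View pics/w2.png

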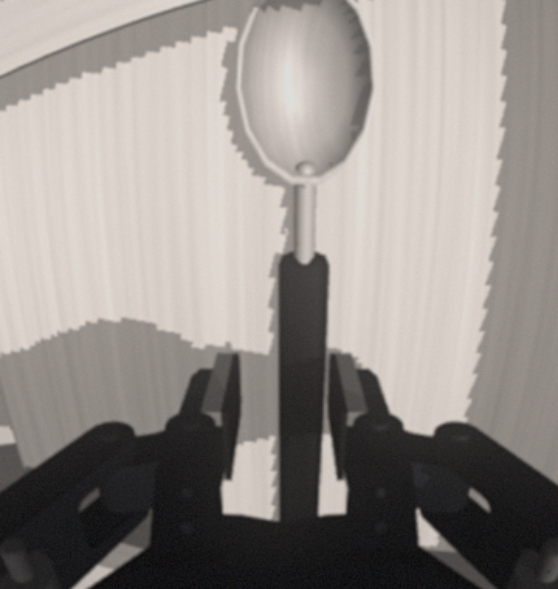

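The handle is about 5 mm towards +y from the jaws' centre (crop column 303 against 284), which matches the measured drift of the TCP. I'll correct that, then go down slowly.

play_rows:
  increments:
    - [0,3,0,0,0.005,0,28]
    - [0,5,0,0,0.009,0,28]
    - [0,5,2,0,0.009,0,28]
    - [0,5,3,0,0.009,0,28]
    - [0,5,3,0,0.009,0,28]

```text
time_s: 2.7
position: [0.5263, -0.1817, 0.1468]
tcp_rot: [[0.971, 0.221, 0.088], [0.238, -0.903, -0.359], [0.0, 0.369, -0.929]]
force: [0.4, 0.5, -0.1]
grip_width: 0.329
```

```bash
python3 - <<'E'
from h import *
s=read_state();R=s["tcp_rot"]
a=np.array([.52543,-.17549,.14997]);print(s["position"],R.T@(s["position"]-a)*1000,s["qvel"],R.round(4))
E
```

```text
[ 0.52627824 -0.18168115  0.14680285] [-0.65095542  4.60681199  5.23777764] [ 4.19647151e-03  6.62435404e-04 -1.74836447e-03 -5.03869766e-05
  1.86549972e-03  2.92766380e-04] [[ 0.9712  0.2214  0.0879]
 [ 0.2382 -0.9026 -0.3585]
 [ 0.      0.3692 -0.9294]]
```

play_rows:
  increments:
    - [0,0,1,0,0,0,28]
    - [0,0,2,0,0,0,28]
    - [0,0,3,0,0,0,28]
    - [0,0,3,0,0,0,28]
    - [0,0,3,0,0,0,28]

```text
time_s: 3.12
position: [0.5265, -0.1819, 0.1466]
tcp_rot: [[0.972, 0.221, 0.087], [0.237, -0.903, -0.358], [-0.001, 0.368, -0.93]]
force: [-10.3, 10.1, 14.9]
grip_width: 0.33
```

The fingertips are on the floor at this opening (about 15 N). I'll back off 3 mm and close.

play_rows:
  increments:
    - [0,0,-3,0,0,0,28]
    - [0,0,-3,0,0,0,20]
    - [0,0,-3,0,0,0,8]
    - [0,0,-3,0,0,0,8]
    - [0,0,-3,0,0,0,8]

```text
time_s: 3.53
position: [0.5268, -0.1808, 0.1503]
tcp_rot: [[0.972, 0.22, 0.088], [0.237, -0.903, -0.358], [0.001, 0.369, -0.93]]
force: [-1.8, 2.5, 6.3]
grip_width: 0.148
```

play_rows:
  increments:
    - [0,0,0,0,0,0,8]
    - [0,0,0,0,0,0,8]
    - [0,0,0,0,0,0,8]
    - [0,0,0,0,0,0,8]
    - [0,0,0,0,0,0,8]

```text
time_s: 3.95
position: [0.5269, -0.1808, 0.1503]
tcp_rot: [[0.971, 0.22, 0.088], [0.237, -0.903, -0.358], [0.001, 0.369, -0.93]]
force: [-1.7, 2.4, 3.5]
grip_width: 0.141
```

```bash
python3 - <<'E'
from workcell import *
import cv2,numpy as np
s=read_state();print(s["position"],s["force"],s["grip_width"]*85.4)
im=cv2.cvtColor(capture("wrist"),cv2.COLOR_RGB2BGR)
cv2.imwrite("pics/w3.png",cv2.resize(im[20:400,100:460],None,fx=1.55,fy=1.55))
E
```

```text
[ 0.52685485 -0.18077966  0.15034171] [-1.73768821  2.3749952   3.50372377] 12.06377617560896
```

View pics/w3.png

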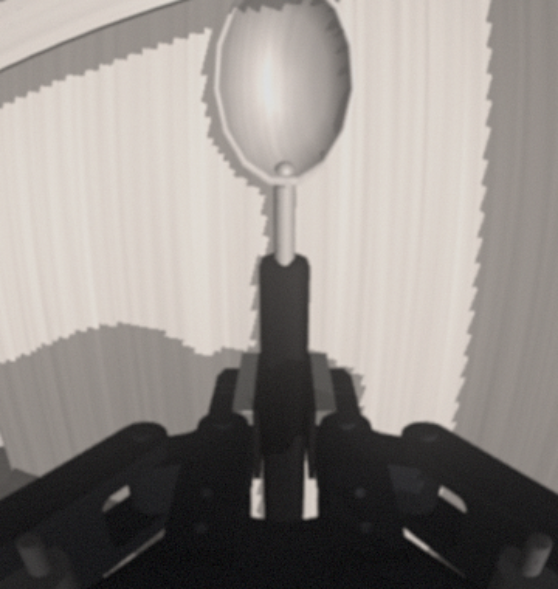

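The grasp is good: the handle sits centred between the pads, with an opening of 12 mm. Now I'll drag it 54 mm up the chute.

play_rows:
  increments:
    - [0,8,-0.5,0,0,0,8]
    - [0,19,-1,0,0,0,8]
    - [0,31,-1,0,0,0,8]
    - [0,43,-1,0,0,0,8]
    - [0,54,-1,0,0,0,8]

```text
time_s: 4.42
position: [0.5387, -0.2308, 0.1713]
tcp_rot: [[0.972, 0.22, 0.088], [0.236, -0.903, -0.358], [0.0, 0.369, -0.929]]
force: [0.6, -0.0, -0.3]
grip_width: 0.145
```

play_rows:
  increments:
    - [0,0,0,0,0,0,8]
    - [0,0,0,0,0,0,8]
    - [0,0,0,0,0,0,8]
    - [0,0,0,0,0,0,8]
    - [0,0,0,0,0,0,8]

```text
time_s: 4.83
position: [0.5385, -0.2304, 0.171]
tcp_rot: [[0.972, 0.22, 0.087], [0.237, -0.903, -0.358], [-0.0, 0.368, -0.93]]
force: [-1.6, -0.0, -1.3]
grip_width: 0.147
```

```bash
python3 - <<'E'
from workcell import *
import cv2,numpy as np
s=read_state();print(s["position"],s["force"],s["grip_width"]*85.4, s["tcp_rot"].T@(s["position"]-[.52685,-.18078,.15034]))
a=cv2.cvtColor(capture("side"),cv2.COLOR_RGB2BGR)[50:210,220:390]
b=cv2.cvtColor(capture("wrist"),cv2.COLOR_RGB2BGR)[0:420,60:520]
a=cv2.resize(a,(420,395));b=cv2.resize(b,(375,342));o=np.zeros((400,800,3),np.uint8);o[:395,:420]=a;o[:342,422:797]=b
cv2.imwrite("pics/d.png",o)
E
```

```text
[ 0.53851902 -0.23035992  0.17097623] [-1.55075984 -0.0257089  -1.31122583] 12.57600957127746 [-0.0004041   0.05495317 -0.00041732]
```

View pics/d.png

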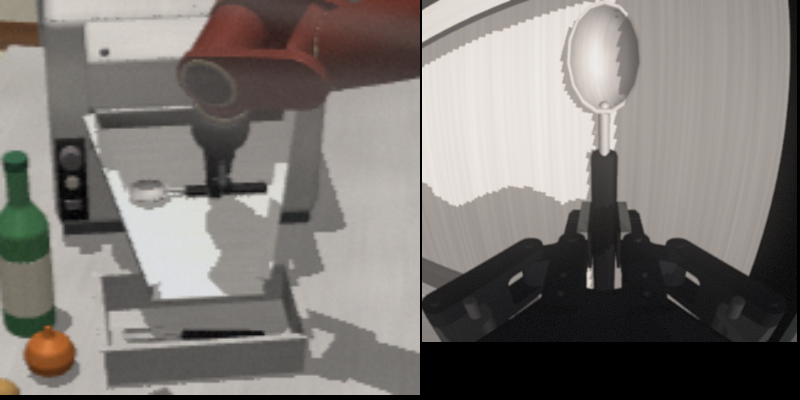

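The spoon moved with the gripper by 55 mm. Both ends show clear of the rims, with the bowl tip at about column 128 and the handle end at about 267 in the left picture. I'll lift it slowly, square to the chute floor.

play_rows:
  increments:
    - [0,0,-6,0,0,0,8]
    - [0,0,-12,0,0,0,8]
    - [0,0,-18,0,0,0,8]
    - [0,0,-24,0,0,0,8]
    - [0,0,-30,0,0,0,8]

```text
time_s: 5.35
position: [0.5318, -0.2156, 0.1917]
tcp_rot: [[0.972, 0.224, 0.076], [0.236, -0.907, -0.348], [-0.009, 0.356, -0.934]]
force: [-0.6, -1.2, -3.7]
grip_width: 0.136
```

play_rows:
  increments:
    - [0,0,-4,0,0,0,8]
    - [0,0,-8,0,0,0,8]
    - [0,0,-12,0,0,0,8]
    - [0,0,-15,0,0,0,8]
    - [0,0,-15,0,0,0,8]

```text
time_s: 5.77
position: [0.5319, -0.211, 0.2088]
tcp_rot: [[0.972, 0.222, 0.08], [0.236, -0.906, -0.351], [-0.006, 0.359, -0.933]]
force: [1.0, 0.6, -1.0]
grip_width: 0.142
```

play_rows:
  increments:
    - [0,0,-14,0,0,0,8]
    - [0,0,-30,0,0,0,8]
    - [0,0,-48,0,0,0,8]
    - [0,0,-66,0,0,0,8]
    - [0,0,-82,0,0,0,8]

```text
time_s: 6.18
position: [0.5256, -0.1823, 0.2874]
tcp_rot: [[0.972, 0.221, 0.082], [0.236, -0.906, -0.352], [-0.004, 0.361, -0.933]]
force: [-0.4, -0.6, -0.8]
grip_width: 0.141
```

```bash
cat > go.py <<'E'
import sys
from h import *
from scipy.spatial.transform import Rotation as Ro
np.set_printoptions(precision=3,suppress=True)
x,y,z,yaw=map(float,sys.argv[1:5]);yaw=np.radians(yaw)
s=read_state();R=s["tcp_rot"];c,n=np.cos(yaw),np.sin(yaw)
D=np.array([[c,n,0],[n,-c,0],[0,0,-1.]])
print("now",s["position"],"F",s["force"],"g",s["grip_width"]*85.4,"t",s["time_s"])
print("shift mm",R.T@(np.array([x,y,z])-s["position"])*1000,"rot",Ro.from_matrix(R.T@D).as_rotvec())
E
python3 go.py .49 .10 .30 42.5; python3 go.py .46 .333 .25 42.5
```

```text
now [ 0.526 -0.182  0.287] F [-0.447 -0.618 -0.803] g 12.052680181638134 t 6.1833
shift mm [  31.904 -259.089 -113.911] rot [ 0.36   0.097 -0.497]
now [ 0.526 -0.182  0.287] F [-0.447 -0.618 -0.803] g 12.052680181638134 t 6.1833
shift mm [  57.9   -494.864 -151.637] rot [ 0.36   0.097 -0.497]
```

play_rows:
  increments:
    - [3,-25,-12,0.02,0.01,-0.03,8]
    - [7,-58,-26,0.05,0.02,-0.08,8]
    - [11,-92,-40,0.09,0.03,-0.13,8]
    - [16,-126,-55,0.14,0.04,-0.19,8]
    - [20,-160,-70,0.18,0.05,-0.25,8]

```text
time_s: 6.6
position: [0.5039, -0.0068, 0.2961]
tcp_rot: [[0.88, 0.47, 0.067], [0.474, -0.864, -0.172], [-0.023, 0.183, -0.983]]
force: [0.6, -0.2, -0.6]
grip_width: 0.14
```

```bash
python3 go.py .46 .333 .25 42.5
```

```text
now [ 0.504 -0.007  0.296] F [ 0.602 -0.225 -0.558] g 11.948220781296024 t 6.6
shift mm [ 123.542 -322.493  -15.952] rot [ 0.18   0.045 -0.245]
```

play_rows:
  increments:
    - [12,-31,-2,0.036,0.009,-0.049,8]
    - [25,-63,-3,0.072,0.018,-0.098,8]
    - [38,-96,-5,0.108,0.027,-0.147,8]
    - [51,-130,-7,0.144,0.036,-0.196,8]
    - [64,-165,-8,0.18,0.045,-0.245,8]

```text
time_s: 7.02
position: [0.4824, 0.1688, 0.2735]
tcp_rot: [[0.736, 0.677, 0.002], [0.677, -0.736, 0.001], [0.002, 0.001, -1.0]]
force: [0.9, 0.3, -0.7]
grip_width: 0.138
```

```bash
python3 go.py .46 .333 .22 42.5
```

```text
now [0.482 0.169 0.274] F [ 0.918  0.331 -0.729] g 11.796679012525802 t 7.0167
shift mm [  94.599 -136.03    53.644] rot [ 0.001 -0.002  0.002]
```

play_rows:
  increments:
    - [22,-32,8,0,0,0,8]
    - [44,-64,18,0,0,0,8]
    - [64,-94,30,0,0,0,8]
    - [82,-118,42,0,0,0,8]
    - [95,-136,54,0,0,0,8]

```text
time_s: 7.43
position: [0.4602, 0.3358, 0.22]
tcp_rot: [[0.735, 0.678, 0.004], [0.678, -0.735, 0.002], [0.004, 0.001, -1.0]]
force: [-0.1, -0.5, -1.7]
grip_width: 0.139
```

play_rows:
  increments:
    - [0,0,0,0,0,0,8]
    - [0,0,0,0,0,0,8]
    - [0,0,0,0,0,0,8]
    - [0,0,0,0,0,0,8]
    - [0,0,0,0,0,0,8]

```text
time_s: 7.85
position: [0.4611, 0.3349, 0.2212]
tcp_rot: [[0.736, 0.677, 0.006], [0.677, -0.736, 0.002], [0.006, 0.002, -1.0]]
force: [-0.1, -0.3, -0.2]
grip_width: 0.133
```

```bash
python3 go.py .46 .333 .22 42.5; python3 - <<'E'
from workcell import *
import cv2
cv2.imwrite("pics/w4.png",cv2.cvtColor(capture("wrist"),cv2.COLOR_RGB2BGR))
E
```

```text
now [0.461 0.335 0.221] F [-0.097 -0.32  -0.248] g 11.352503828204588 t 7.85
shift mm [-2.105  0.644  1.214] rot [ 0.002 -0.006  0.002]
```

View pics/w4.png

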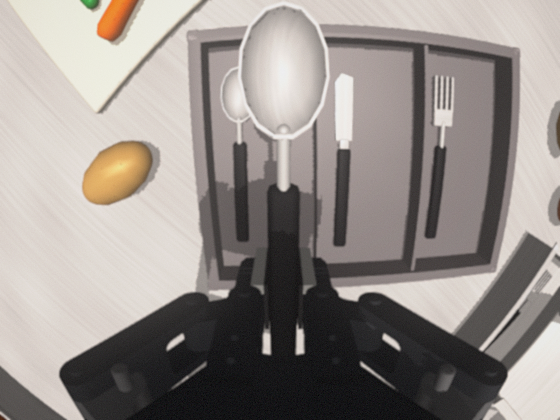

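The held spoon points the same way as its mate. The mate's handle runs from (240,144) to (242,240), the divider is at about column 315, and the tray's near wall is at about row 268.

```bash
python3 - <<'E'
from h import *
np.set_printoptions(precision=4,suppress=True)
for n,p,z in [("mF",(240,144),.208),("mE",(242,240),.208),("mTip",(237,68),.208),("divA",(316,160),.186),("divB",(314,230),.186),("hF",(284,187),.009),("hBowlTip",(285,5),.009),("wallN",(300,268),.181)]: print(n,wz(p,z))
E
```

```text
mF [ 0.0325 -0.0459  0.208 ]
mE [-0.0775 -0.0477  0.208 ]
mTip [ 0.1127 -0.0478  0.208 ]
divA [0.0192 0.0322 0.186 ]
divB [-0.0557  0.0323  0.186 ]
hF [ 0.039 -0.     0.009]
hBowlTip [0.1196 0.0004 0.009 ]
wallN [-0.0989  0.0181  0.181 ]
```

play_rows:
  increments:
    - [-1,-1,30,0,-0.004,0,8]
    - [-1,-1,65,0,-0.006,0,8]
    - [-1,-1,100,0,-0.006,0,8]
    - [-1,-1,130,0,-0.006,0,8]
    - [-1,-1,150,0,-0.006,0,8]

```text
time_s: 8.32
position: [0.4592, 0.3337, 0.068]
tcp_rot: [[0.737, 0.676, -0.002], [0.676, -0.737, -0.003], [-0.004, 0.001, -1.0]]
force: [-0.4, 0.1, -1.4]
grip_width: 0.143
```

play_rows:
  increments:
    - [0,0,10,0,0,0,8]
    - [0,0,20,0,0,0,8]
    - [0,0,28,0,0,0,8]
    - [0,0,34,0,0,0,8]
    - [0,0,36,0,0,0,8]

```text
time_s: 8.73
position: [0.4596, 0.3337, 0.0322]
tcp_rot: [[0.737, 0.676, -0.001], [0.676, -0.737, -0.003], [-0.003, 0.001, -1.0]]
force: [0.2, 0.9, -1.0]
grip_width: 0.14
```

```bash
python3 go.py .46 .334 .018 42.5
```

```text
now [0.46  0.334 0.032] F [ 0.203  0.911 -0.97 ] g 11.917985736085024 t 8.7333
shift mm [ 0.557  0.037 14.162] rot [0.001 0.003 0.001]
```

play_rows:
  increments:
    - [0,0,3,0,0,0,8]
    - [0,0,6,0,0,0,8]
    - [0,0,9,0,0,0,8]
    - [0,0,11,0,0,0,8]
    - [0,0,11,0,0,0,8]

```text
time_s: 9.15
position: [0.4594, 0.3336, 0.0209]
tcp_rot: [[0.737, 0.676, -0.002], [0.676, -0.737, -0.003], [-0.004, 0.001, -1.0]]
force: [-1.1, 0.6, -1.0]
grip_width: 0.136
```

play_rows:
  increments:
    - [0,0,1,0,0,0,8]
    - [0,0,2,0,0,0,8]
    - [0,0,3,0,0,0,8]
    - [0,0,3,0,0,0,8]
    - [0,0,3,0,0,0,8]

```text
time_s: 9.57
position: [0.4595, 0.3337, 0.0186]
tcp_rot: [[0.737, 0.676, -0.002], [0.676, -0.737, -0.003], [-0.004, 0.001, -1.0]]
force: [-2.8, -1.8, 5.6]
grip_width: 0.141
```

The spoon touches the tray floor (+5.6 N at z = 18.6 mm). I'll release it with a small opening, then rise.

play_rows:
  increments:
    - [0,0,0,0,0,0,14]
    - [0,0,0,0,0,0,20]
    - [0,0,0,0,0,0,26]
    - [0,0,0,0,0,0,26]
    - [0,0,0,0,0,0,26]

```text
time_s: 9.98
position: [0.4595, 0.3337, 0.0185]
tcp_rot: [[0.737, 0.676, -0.002], [0.676, -0.737, -0.003], [-0.004, 0.001, -1.0]]
force: [-0.6, 0.0, -0.3]
grip_width: 0.305
```

play_rows:
  increments:
    - [0,0,-5,0,0,0,26]
    - [0,0,-15,0,0,0,26]
    - [0,0,-30,0,0,0,26]
    - [0,0,-55,0,0,0,26]
    - [0,0,-85,0,0,0,26]

```text
time_s: 10.4
position: [0.4585, 0.3333, 0.1034]
tcp_rot: [[0.737, 0.676, -0.005], [0.676, -0.737, -0.005], [-0.007, 0.0, -1.0]]
force: [-0.4, -0.8, -0.5]
grip_width: 0.301
```

play_rows:
  increments:
    - [0,0,-25,0,0,0,26]
    - [0,0,-50,0,0,0,26]
    - [0,0,-75,0,0,0,26]
    - [0,0,-95,0,0,0,26]
    - [0,0,-105,0,0,0,26]

```text
time_s: 10.82
position: [0.4604, 0.3346, 0.2133]
tcp_rot: [[0.737, 0.676, 0.001], [0.676, -0.737, -0.002], [-0.0, 0.002, -1.0]]
force: [0.3, 0.1, 0.9]
grip_width: 0.3
```

```bash
python3 go.py .46 .333 .22 42.5; python3 - <<'E'
from workcell import *
import cv2
cv2.imwrite("pics/w5.png",cv2.cvtColor(capture("wrist"),cv2.COLOR_RGB2BGR))
E
```

```text
now [0.46  0.335 0.213] F [0.266 0.12  0.878] g 25.586912603514843 t 10.8167
shift mm [-1.388  0.971 -6.682] rot [0.002 0.    0.001]
```

View pics/w5.png

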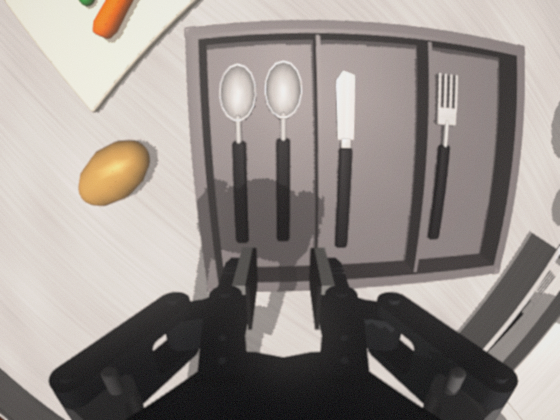

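The spoon lies flat next to its mate, bowl up and at the same end. Its handle runs from (283,139) to (283,240) and the mate's from (239,142) to (242,241). Handing in.

```bash
python3 - <<'E'
from h import *
z=.2133-.013
print([wz(p,z)[:2].round(4) for p in((283,139),(283,240),(239,142),(242,241))])
print(hand_in())
E
```

```text
[array([ 0.0383, -0.0006]), array([-0.0737, -0.0006]), array([ 0.0356, -0.0458]), array([-0.0752, -0.0467])]
the job is handed in; nothing more can be done
None
```

The spoon is in the spoons' compartment beside its mate, and I handed the job in after about 11 s of the allowed 59 s.

I gripped the jammed spoon by its handle, slid it 55 mm up the chute floor and lifted it out square to the floor with the tool leaned back. I then turned it to the tray's direction, set it down lightly (about 6 N on the wrist), released it and raised the gripper clear.

**Last check:** the final wrist picture shows:
- The spoon lies flat with its open side up and its bowl at the same end as the mate's.
- Its handle is about 46 mm to the mate's -y side (limits 25 to 85 mm).
- The ends are level within about 3 mm (limit 45 mm), and the two are parallel to about 1 degree.
- The other cutlery in the tray looked undisturbed.

**Not fully checked:**
- The "flat" judgement is from the picture only.
- I did not re-measure the fork in the pan, the bottle or the vegetables at the end, but the gripper never went near them.

**Disagreements:**
- The gripper read about 12 mm on the 15 mm handle throughout. I took that as the pads giving, and it held without visible slip.
- One approach move ended about 6 mm off its commanded pose. I corrected that before gripping.

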